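# Close up a socket set: stray socket in the well, pinned tray stacked on top

### The job

Put the stray deep socket with the orange band into the open well of the red carrier, then stack the blue socket tray on the carrier so that all four corner pins drop into the holes of its aluminium frame and the tray sits fully home, flat on the frame; carry it level, with its own two loose sockets still in it. The frame may be clamped off-centre on the carrier, so feel for the holes. Leave the other things on the bench where they are.

Things in the scene. Friction and masses are not known exactly. Their poses are not given: they have to be found in the camera images.
- carrier: Red heavy lower tray fixed to the bench, 220 (x) x 168 (y) mm, red body 60 mm high, with a 14 mm thick aluminium frame lying on it. Origin at the centre of its underside, z up, x along its length. In its middle is an open well, 140 (x) x 82 (y) mm, floor 6 mm above the bench.
- carrier_mid (a point): Point of the carrier (axes as carrier) over its middle, at the frame's top, 74 mm above the bench. The frame, 216 x 130 mm, window 140 x 118 mm, has four square-cut holes, 16 (x) x 13 (y) mm, 14 mm deep, at x +-89, y +-48 mm from the FRAME's centre. It is clamped firmly anywhere up to 18 mm either way along the carrier's y from this point (none along x); how far is not reported: see or feel it. It holds against 100 N.
- tray: Blue loose tray, about 0.45 kg (varies) plus two 0.08 kg sockets; 212 (x) x 124 (y) mm, rim 42 mm high, the same after a half turn. Origin at its middle at the level of its pin tips. Stands on four pins at x +-89, y +-48 mm: 10 mm thick, 12 mm long, tapered to 6.5 mm over the last 4 mm. Sockets at its ends rise to 55 mm, over 50 mm in x from its middle.
- tray_handle (a point): Centre of the tray's black handle bar, axes as the tray. Bar 104 (x) x 14 (y) x 22 (z) mm on two posts at x +-46 mm. It is 73 mm above the pin tips: 73 mm above the bench at the start, 147 mm with the pin tips standing on the carrier's frame, 135 mm with the tray fully home.
- deep_socket_mid (a point): Centre (half-way up) of the stray deep socket: upright steel cylinder, 26 mm diameter, 44 mm tall, orange band near the top, 0.11 kg, standing on the bench.
- tray_socket_a_mid (a point): Centre of a loose steel socket with a green band, 24 mm diameter, 38 mm tall, standing in a 14 mm deep pocket of the blue tray at one end of it (tray x about +78 mm).
- tray_socket_b_mid (a point): The same at the other end of the blue tray (tray x about -78 mm).
- short_socket_mid (a point): Bystander: centre of a plain dark short socket, 30 mm diameter, 30 mm tall, standing on the bench between the trays; leave alone.
- wrench: Bystander: wrench lying on the bench beyond the trays, about 170 mm long along its x.
- screwdriver: Bystander: screwdriver with a green handle lying at the left of the bench along its x.
- spray_can: Bystander: green can, 60 mm diameter, 170 mm tall, origin at its underside, right of the bench.

How it is judged:
By the outcome, as a careful person would: the job done as asked, in the order asked, and still so for the second after the job is handed in, with the robot touching nothing.
It also fails if it takes over 72 s, if anything falls off the work surface, if the arm or the gripper's body presses on something with over 40 N, if the wrist force passes 120 N, or if a joint passes its speed limit or range.

### The arm

A 6-joint arm with a two-finger parallel gripper is mounted at the origin on the work surface. World frame = base frame: x ahead of the robot, y to its left, z up, the work surface at z = 0. Lengths are in mm, angles in rad, forces in N, time in s.
With the tool pointing down it reaches from about 325 to 850 mm from the base axis. Payload 15.5 kg.
Tool frame: the origin (TCP) lies on the mounting face of the last link; the fingertips stand 191 mm ahead of it and the grasp point (between the pads) lies 172 mm ahead of it; z points along the fingers, y is the direction in which the jaws open and shut (so a half turn about z gives the same grasp; the last joint's range is limited). The gripper opens to 91 mm and grips with 3 to 60 N. Pads are 32 mm wide; open, the fingers measure 118 mm over their backs; the gripper's body (76 mm by 178 mm) begins 60 mm behind the grasp point.
Start: joints at [-1.417, 0.494, 1.345, -0, 1.302, -0.096], TCP at [154.508, -605.603, 404.715] pointing down, gripper open.
Joint ranges: [-2.91, 2.91], [-0.82, 2.16], [0.22, 2.67], [-1.22, 4.37], [0.12, 2.79], [-3.08, 3.08]. Speed limits (rad/s): [1.89, 1.89, 2.57, 3.01, 3.01, 3.01].

### API

Orientations are given as a unit quaternion [x, y, z, w].
In Python, from station import r gives the robot as it stands.
- The arm moves only by the shell command python3 -m creep 'ROWS' [FORCE]. ROWS is JSON, a list of rows, each an object with "delta_pos": the shift along the tool's x, y, z in mm, a list of three; "turn": the turn, a rotation vector about the tool's x, y, z in degrees, a list of three; "fingers": the opening, from 0 (shut) to 1 (fully open). In form: [{"delta_pos": [tx, ty, tz], "turn": [wx, wy, wz], "fingers": fingers}, ...]. A call has 1 to 20 rows; each row is the pose to reach, as a shift and turn from the pose commanded when the call began, along the tool's axes at that moment; what a row does not reach only later rows make up. A row lasts 1/8 s, in which the tool goes at most 62.5 mm and 10.7 degrees, less where a joint would pass 70% of its speed; a pose out of reach is approached as far as the arm can. A call with a gripper value outside its range is refused whole. The fingers move at their own pace and stop on an object; FORCE is the grip in N (left out, the last holds). Time passes only in rows, so rows that repeat a pose let the fingers close. It gives the time, the measured TCP pose, the force and the opening at its end, in the units of the state.
- r.state(): the state, without advancing time (a new reading comes with each control period).
- r.grab_frame(name): name is "scene" or "top" or "wrist"; returns a dict with "frame" (420x560x3 uint8, red, green, blue), "vertical_fov" (degrees; the focal length in pixels is half the picture's height over the tangent of half this angle, whatever the lens; pixels are square), "cx", "cy" (the principal point, pixels), "R" (3x3) and "t" (3): a world point X has camera coordinates R X + t. Camera axes: x right, y down, z forward; pixel columns grow to the right and rows downward; lengths in mm; the calibration is good to about 2 mm. The wrist camera is an equidistant fisheye: a pixel r from the principal point sees the ray r / f radians off the axis. A picture is of the moment at which its call begins. There is no depth.
- r.close_job(): hands the job in, once; it reports no verdict.
The state is a dict: "t": time; "q": joint angles; "qd": joint speeds; "effort": joint torques, N m; "tcp_pos": TCP position; "tcp_rot": TCP orientation; "contact_force": force on the tool from outside, world axes, zero at the start; "moment": the same for the moment, N m; "width": finger opening in mm.
Only numpy, scipy, OpenCV 4.12 (cv2) and the standard library are available. Lean on these libraries where they do the work, as an engineer would, in place of code of your own. Each camera call takes 0.05 s, during which the arm holds its last target.

## Working session

There is one attempt and no reset: what is moved stays moved. The work goes in short steps, Python scripts to look and compute and a shell command to move; the robot and the scene stay as the last step left them, time stands still between calls to the robot, and variables do not carry over. Pictures are saved under pics/ and viewed, and the job is handed in when it is done.

```bash
ls; mkdir -p pics; cat > h.py <<'E'
import numpy as np, cv2, json, pickle
from station import r
from scipy.spatial.transform import Rotation as Ro
def grab(name,tag):
    g=r.grab_frame(name); cv2.imwrite(f'pics/{tag}.png',cv2.cvtColor(np.asarray(g['frame']),cv2.COLOR_RGB2BGR)); pickle.dump({k:np.asarray(v) if not isinstance(v,str) else v for k,v in g.items()},open(f'pics/{tag}.pkl','wb')); return g
def load(tag): return pickle.load(open(f'pics/{tag}.pkl','rb'))
def foc(g): return 210/np.tan(np.radians(float(g['vertical_fov']))/2)
def ray(g,u,v,fish=False):
    f=foc(g); x=u-float(g['cx']); y=v-float(g['cy'])
    if fish:
        a=np.hypot(x,y); th=a/f; d=np.array([np.sin(th)*x/max(a,1e-9),np.sin(th)*y/max(a,1e-9),np.cos(th)])
    else: d=np.array([x/f,y/f,1])
    R=np.array(g['R']);t=np.array(g['t']); return -R.T@t, R.T@d
def onz(g,u,v,z,fish=False):
    c,d=ray(g,u,v,fish); return c+d*(z-c[2])/d[2]
def proj(g,X,fish=False):
    f=foc(g); p=np.array(g['R'])@np.array(X,float)+np.array(g['t'])
    if fish:
        a=np.hypot(p[0],p[1]); th=np.arctan2(a,p[2]); return float(g['cx'])+f*th*p[0]/a, float(g['cy'])+f*th*p[1]/a
    return float(g['cx'])+f*p[0]/p[2], float(g['cy'])+f*p[1]/p[2]
E
python3 - <<'E'
from h import *
for n in('scene','top','wrist'):
    g=grab(n,n+'0'); print(n,g['vertical_fov'],g['cx'],g['cy'],-np.array(g['R']).T@np.array(g['t']),np.array(g['R']).round(2).tolist())
s=r.state(); print({k:np.round(v,3).tolist() for k,v in s.items()})
E
```

```text
pics
scene 53.923339425966624 279.76356123915446 205.47588539996445 [1052.8739437   640.93118878  995.87874222] [[-0.83, 0.55, 0.02], [0.41, 0.64, -0.65], [-0.37, -0.53, -0.76]]
top 56.609341784515756 275.93610189284885 212.67625455555464 [ 417.62519572  -34.97287191 1342.91192013] [[0.02, -1.0, -0.02], [-0.99, -0.02, -0.15], [0.15, 0.03, -0.99]]
wrist 65.70646984690485 280.1744971458986 212.80155583121964 [ 217.65699049 -589.25312358  385.38790186] [[0.25, -0.97, -0.0], [-0.94, -0.24, 0.24], [-0.23, -0.06, -0.97]]
{'t': 0.15, 'q': [-1.416, 0.494, 1.346, 0.0, 1.303, -0.095], 'qd': [-0.001, -0.002, -0.001, 0.001, 0.001, -0.001], 'effort': [-0.001, -87.92, -38.205, 0.071, 0.05, -0.0], 'tcp_pos': [154.501, -605.496, 404.286], 'tcp_rot': [0.992, 0.125, -0.0, -0.0], 'contact_force': [-0.068, -0.238, -0.402], 'moment': [-0.042, 0.005, 0.052], 'width': 91.338}
```

View pics/top0.png

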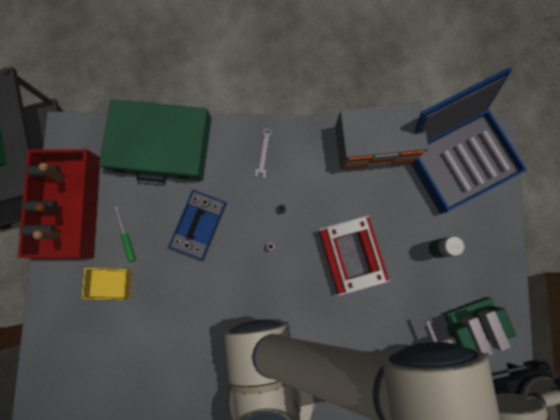

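View pics/scene0.png

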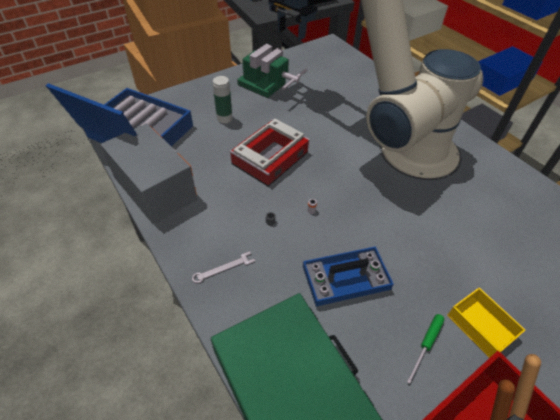

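View pics/wrist0.png

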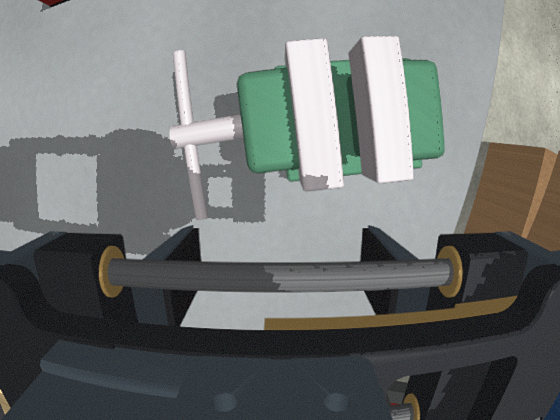

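The top view shows the orange-banded socket near (270,246), the dark short one at (281,209), the carrier at (354,255) and the tray at (198,225). I'll zoom in.

```bash
python3 - <<'E'
from h import *
im=cv2.imread('pics/top0.png')
a=cv2.resize(im[205:305,310:400],None,fx=6,fy=6,interpolation=cv2.INTER_CUBIC); cv2.imwrite('pics/z1.png',a)
a=cv2.resize(im[180:270,160:295],None,fx=5.9,fy=5.9,interpolation=cv2.INTER_CUBIC); cv2.imwrite('pics/z2.png',a)
g=load('top0')
for n,u,v,z in(('deep',270,246,44),('short',281,209,30),('carr',354,255,74),('tray',198,225,73)): print(n,onz(g,u,v,z).round())
E
```

```text
deep [496.  15.  44.]
short [624. -19.  30.]
carr [ 472. -258.   74.]
tray [558. 253.  73.]
```

View pics/z1.png

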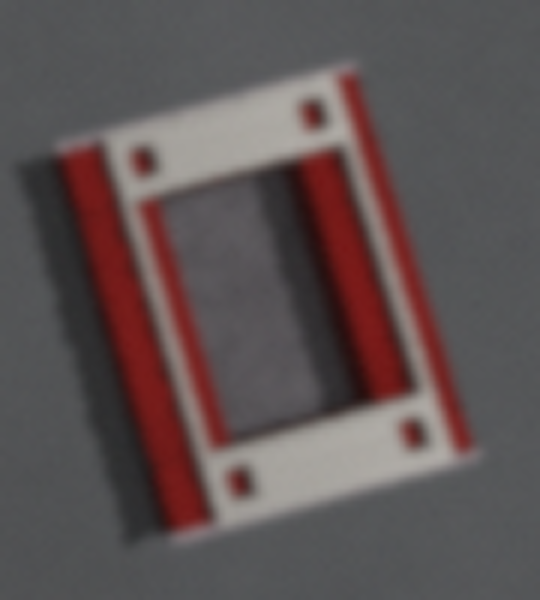

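View pics/z2.png

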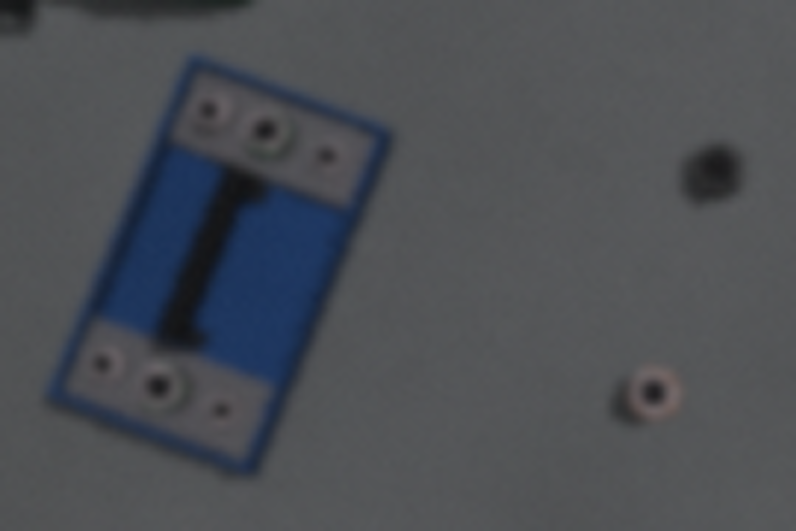

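```bash
python3 - <<'E'
from h import *
g=load('top0'); im=np.array(g['frame']).astype(int); R,G,B=im[...,0],im[...,1],im[...,2]
def un(s,x,y,ox,oy): return (x+.5)/s-.5+ox,(y+.5)/s-.5+oy
print('holes z=74 (visual centre = mix)')
H=[onz(g,*un(6,x,y,310,205),74) for x,y in((145,160),(315,113),(240,482),(415,434))]
H=np.array(H);print(H.round(1),H.mean(0).round(1))
# frame mask
m=((R>110)&(abs(R-B)<40)).astype(np.uint8); m[:205]=0;m[305:]=0;m[:,:310]=0;m[:,400:]=0
c=max(cv2.findContours(m,cv2.RETR_EXTERNAL,cv2.CHAIN_APPROX_NONE)[0],key=cv2.contourArea)
P=np.array([onz(g,x,y,74)[:2] for x,y in c[:,0].astype(float)],np.float32); print('frame',cv2.minAreaRect(P))
m=((R>90)&(R-B>40)|(m>0)).astype(np.uint8); m[:205]=0;m[305:]=0;m[:,:310]=0;m[:,400:]=0
# tray blue
m=((B-R>25)).astype(np.uint8); m[:180]=0;m[270:]=0;m[:,:160]=0;m[:,240:]=0
c=max(cv2.findContours(m,cv2.RETR_EXTERNAL,cv2.CHAIN_APPROX_NONE)[0],key=cv2.contourArea)
P=np.array([onz(g,x,y,42)[:2] for x,y in c[:,0].astype(float)],np.float32); print('tray',cv2.minAreaRect(P))
h=[onz(g,*un(5.9,x,y,160,180),84)[:2] for x,y in((240,180),(180,340))]; print('handle',np.round(h,1),np.mean(h,0))
print('deep',onz(g,*un(5.9,654,392,160,180),44).round(1))
print('sock a,b',[onz(g,*un(5.9,x,y,160,180),55).round(1) for x,y in((267,130),(158,386))])
s=r.state(); print(Ro.from_quat(s['tcp_rot']).as_matrix().round(3))
E
```

```text
holes z=74 (visual centre = mix)
[[ 547.1 -192.7   74. ]
 [ 574.8 -284.7   74. ]
 [ 376.4 -243.6   74. ]
 [ 403.9 -336.4   74. ]] [ 475.6 -264.3   74. ]
frame ((474.0019226074219, -258.4472961425781), (224.40780639648438, 165.894287109375), 16.736732482910156)
tray ((565.0758666992188, 263.9551696777344), (127.14092254638672, 211.9142608642578), 70.26204681396484)
handle [[605.8 245.4]
 [516.  273.8]] [560.91305571 259.62265064]
deep [496.   13.4  44. ]
sock a,b [array([639.3, 237.9,  55. ]), array([492.1, 291.9,  55. ])]
[[ 0.969  0.247 -0.   ]
 [ 0.247 -0.969  0.001]
 [ 0.    -0.001 -1.   ]]
```

```bash
cat >> h.py <<'E'
def plan(x,y,z,yawy):
    s=r.state(); Rm=Ro.from_quat(s['tcp_rot']); p=np.array(s['tcp_pos'])
    a=np.radians(yawy); ty=np.array([np.cos(a),np.sin(a),0]); tz=np.array([0,0,-1.]); tx=np.cross(ty,tz)
    T=Ro.from_matrix(np.c_[tx,ty,tz]); print('t',s['t'],'delta',Rm.inv().apply(np.array([x,y,z])-p).round(1),'turn',np.degrees((Rm.inv()*T).as_rotvec()).round(1),'F',np.round(s['contact_force'],1),'w',round(s['width'],1),'p',p.round(1))
E
python3 -c "
from h import *
plan(496,13.4,330,16.6)"
```

```text
t 0.15 delta [ 483.9 -515.2   74.8] turn [ -0.   -0.  -92.3] F [-0.1 -0.2 -0.4] w 91.3 p [ 154.5 -605.5  404.3]
```

```bash
python3 -m creep '[{"delta_pos":[40,-43,6],"turn":[0,0,-9],"fingers":1},{"delta_pos":[80,-86,12],"turn":[0,0,-18],"fingers":1},{"delta_pos":[120,-129,18],"turn":[0,0,-27],"fingers":1},{"delta_pos":[160,-172,24],"turn":[0,0,-36],"fingers":1},{"delta_pos":[200,-215,30],"turn":[0,0,-45],"fingers":1},{"delta_pos":[240,-258,36],"turn":[0,0,-54],"fingers":1},{"delta_pos":[280,-301,42],"turn":[0,0,-63],"fingers":1},{"delta_pos":[320,-344,48],"turn":[0,0,-72],"fingers":1},{"delta_pos":[360,-387,54],"turn":[0,0,-81],"fingers":1},{"delta_pos":[400,-430,60],"turn":[0,0,-92.3],"fingers":1},{"delta_pos":[440,-473,66],"turn":[0,0,-92.3],"fingers":1},{"delta_pos":[470,-500,72],"turn":[0,0,-92.3],"fingers":1},{"delta_pos":[484,-515,75],"turn":[0,0,-92.3],"fingers":1},{"delta_pos":[484,-515,75],"turn":[0,0,-92.3],"fingers":1},{"delta_pos":[484,-515,75],"turn":[0,0,-92.3],"fingers":1}]' 25
python3 - <<'E'
from h import *
g=grab('wrist','w1'); t=grab('top','t1'); plan(496,13.4,200,16.6)
print(-np.array(g['R']).T@np.array(g['t']))
for X in [(496,13.4,44),(475.6,-264.3,74),(565,264,84)]: print(proj(g,X,True))
E
```

```text
t: 2.02
tcp_pos: [495.8, 12.6, 329.7]
tcp_rot: [0.598, 0.802, -0.0, -0.0]
contact_force: [-0.9, 0.3, 0.2]
width: 91.2
t 2.125 delta [  1.    0.5 129.9] turn [-0.  0. -0.] F [-0.7  0.7  0.6] w 91.0 p [495.8  12.3 329.9]
[476.1661843   75.71838713 310.87725171]
(np.float64(281.7435637689347), np.float64(213.81904450301764))
(np.float64(196.45757379570554), np.float64(437.43626996875196))
(np.float64(450.2373262024007), np.float64(-37.35415694365227))
```

View pics/w1.png

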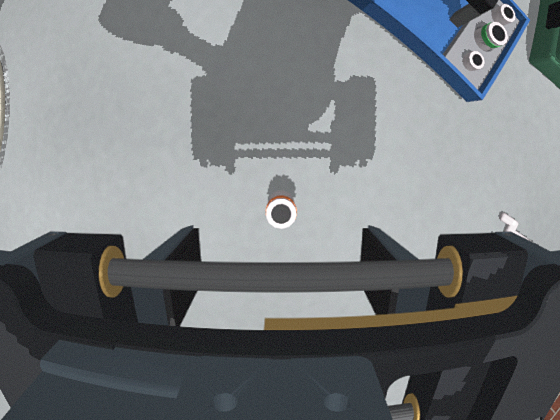

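The wrist view shows the socket's top ring at (281,213), against a prediction of (282,214), so the estimate holds. I'll descend and grip.

```bash
python3 -m creep '[{"delta_pos":[1,0,40],"turn":[0,0,0],"fingers":1},{"delta_pos":[1,0,80],"turn":[0,0,0],"fingers":1},{"delta_pos":[1,0,110],"turn":[0,0,0],"fingers":0.8},{"delta_pos":[1,0,126],"turn":[0,0,0],"fingers":0.6},{"delta_pos":[1,0,126],"turn":[0,0,0],"fingers":0.4},{"delta_pos":[1,0,126],"turn":[0,0,0],"fingers":0.2},{"delta_pos":[1,0,126],"turn":[0,0,0],"fingers":0.2},{"delta_pos":[1,0,126],"turn":[0,0,0],"fingers":0.2},{"delta_pos":[1,0,126],"turn":[0,0,0],"fingers":0.2},{"delta_pos":[1,0,126],"turn":[0,0,0],"fingers":0.2}]' 25
python3 -c "
from h import *
plan(475.6,-258,300,16.6)"
```

```text
t: 3.38
tcp_pos: [496.0, 14.0, 204.0]
tcp_rot: [0.598, 0.802, 0.0, 0.0]
contact_force: [-1.1, -0.7, 6.5]
width: 25.8
t 3.375 delta [-254.9  -97.3  -96. ] turn [0. 0. 0.] F [-1.1 -0.7  6.5] w 25.8 p [496.  14. 204.]
```

```bash
python3 -m creep '[{"delta_pos":[0,0,-40],"turn":[0,0,0],"fingers":0.2},{"delta_pos":[0,0,-90],"turn":[0,0,0],"fingers":0.2},{"delta_pos":[-40,-15,-116],"turn":[0,0,0],"fingers":0.2},{"delta_pos":[-90,-34,-116],"turn":[0,0,0],"fingers":0.2},{"delta_pos":[-140,-53,-116],"turn":[0,0,0],"fingers":0.2},{"delta_pos":[-190,-72,-116],"turn":[0,0,0],"fingers":0.2},{"delta_pos":[-230,-88,-116],"turn":[0,0,0],"fingers":0.2},{"delta_pos":[-255,-97.5,-116],"turn":[0,0,0],"fingers":0.2},{"delta_pos":[-255,-97.5,-116],"turn":[0,0,0],"fingers":0.2},{"delta_pos":[-255,-97.5,-116],"turn":[0,0,0],"fingers":0.2}]'
python3 - <<'E'
from h import *
g=grab('wrist','w2'); plan(475,-259,212,16.6)
E
```

```text
t: 4.62
tcp_pos: [475.2, -257.7, 319.5]
tcp_rot: [0.598, 0.802, 0.0, -0.0]
contact_force: [0.4, 0.5, -0.9]
width: 25.4
t 4.675 delta [ -1.5  -0.7 107.6] turn [-0. -0.  0.] F [ 0.4 -0.5 -0.6] w 25.0 p [ 475.3 -257.4  319.6]
```

View pics/w2.png

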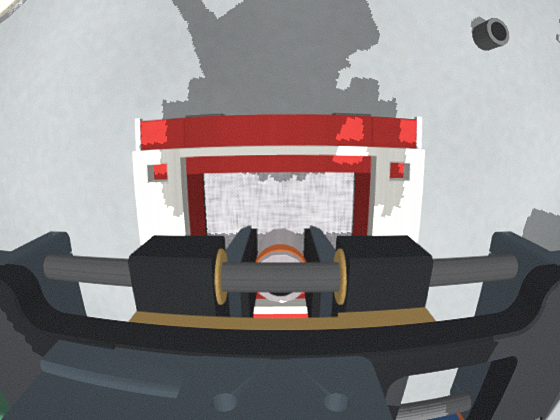

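```bash
python3 - <<'E'
from h import *
im=cv2.imread('pics/w2.png')
cv2.imwrite('pics/z3.png',cv2.resize(im[105:205,120:440],None,fx=2.5,fy=2.5,interpolation=cv2.INTER_NEAREST))
a=np.hstack([im[155:190,135:180],im[155:190,380:425]]);cv2.imwrite('pics/z4.png',cv2.resize(a,None,fx=8,fy=8,interpolation=cv2.INTER_NEAREST))
E
```

```text
(no output)
```

View pics/z4.png

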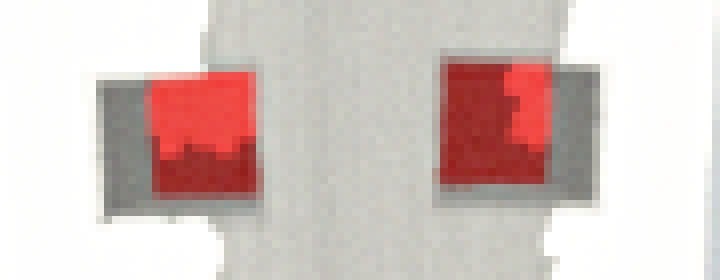

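```bash
python3 - <<'E'
from h import *
g=load('w2'); s=r.state()
C=[]
for u0,u1,v0,v1 in((147.1,167.5,164.1,181.6),(389.6,410,162.75,180.6)):
    q=np.array([onz(g,u-.5,v-.5,74,True)[:2] for u,v in((u0,v0),(u1,v0),(u1,v1),(u0,v1))]); print(q.round(1).tolist(), [np.linalg.norm(q[i]-q[i-1]).round(1) for i in range(4)]); C.append(q.mean(0))
C=np.array(C); d=C[1]-C[0]; L=np.linalg.norm(d); print(C.round(1),L,np.degrees(np.arctan2(d[1],d[0])))
e=d/L; n=np.array([-e[1],e[0]]); print('frame centre',C.mean(0)-48*n)
# body edges: image top edge of carrier red outer side
for u,v in((138,120),(418,119)): print(onz(g,u,v,60,True).round(1))
E
```

```text
[[365.9, -239.2], [381.9, -235.1], [384.8, -247.6], [368.8, -251.9]] [np.float64(13.1), np.float64(16.4), np.float64(12.9), np.float64(16.6)]
[[535.9, -188.4], [551.3, -183.2], [555.9, -195.7], [540.3, -200.8]] [np.float64(13.1), np.float64(16.3), np.float64(13.3), np.float64(16.4)]
[[ 375.4 -243.4]
 [ 545.9 -192. ]] 178.08348136652884 16.780989354341102
frame centre [ 474.47895836 -263.69713383]
[ 344.5 -210.3   60. ]
[ 553.4 -147.8   60. ]
```

```bash
python3 -m creep '[{"delta_pos":[-1.5,-0.5,30],"turn":[0,0,0],"fingers":0.2},{"delta_pos":[-1.5,-0.5,65],"turn":[0,0,0],"fingers":0.2},{"delta_pos":[-1.5,-0.5,90],"turn":[0,0,0],"fingers":0.2},{"delta_pos":[-1.5,-0.5,103],"turn":[0,0,0],"fingers":0.2},{"delta_pos":[-1.5,-0.5,108],"turn":[0,0,0],"fingers":0.2},{"delta_pos":[-1.5,-0.5,109],"turn":[0,0,0],"fingers":0.2},{"delta_pos":[-1.5,-0.5,109],"turn":[0,0,0],"fingers":0.2}]'
```

```text
t: 5.55
tcp_pos: [475.5, -259.9, 211.4]
tcp_rot: [0.598, 0.802, 0.0, 0.001]
contact_force: [-0.1, 0.6, -1.1]
width: 25.6
```

```bash
python3 -m creep '[{"delta_pos":[0,0,0.8],"turn":[0,0,0],"fingers":0.2},{"delta_pos":[0,0,0.8],"turn":[0,0,0],"fingers":0.4},{"delta_pos":[0,0,0.8],"turn":[0,0,0],"fingers":0.6},{"delta_pos":[0,0,0.8],"turn":[0,0,0],"fingers":0.6},{"delta_pos":[0,0,0.8],"turn":[0,0,0],"fingers":0.6}]'
python3 -m creep '[{"delta_pos":[0,0,-15],"turn":[0,0,0],"fingers":0.6},{"delta_pos":[0,0,-50],"turn":[0,0,0],"fingers":0.6},{"delta_pos":[0,0,-100],"turn":[0,0,0],"fingers":0.6},{"delta_pos":[0,0,-120],"turn":[0,0,0],"fingers":1}]'
python3 - <<'E'
from h import *
g=grab('wrist','w3');t=grab('top','t3');s=grab('scene','s3'); plan(565.3,264.3,330,69.9)
im=cv2.imread('pics/t3.png');cv2.imwrite('pics/t3z.png',cv2.resize(im[205:305,310:400],None,fx=5,fy=5))
im=cv2.imread('pics/s3.png');cv2.imwrite('pics/s3z.png',cv2.resize(im[100:200,200:340],None,fx=5,fy=5))
print(proj(t,(475,-260,50)))
E
```

```text
t: 6.18
tcp_pos: [475.3, -259.8, 209.9]
tcp_rot: [0.598, 0.802, 0.0, -0.0]
contact_force: [0.1, -0.7, 0.8]
width: 54.8
t: 6.68
tcp_pos: [475.6, -259.9, 333.6]
tcp_rot: [0.598, 0.802, 0.0, 0.002]
contact_force: [0.6, 1.1, 0.4]
width: 61.9
t 6.825 delta [476.5 236.    0.9] turn [  0.    0.2 -53.3] F [-0.3  0.7 -0.2] w 73.8 p [ 475.4 -259.8  331.5]
(np.float64(353.31438854267344), np.float64(254.28857168142372))
```

View pics/w3.png

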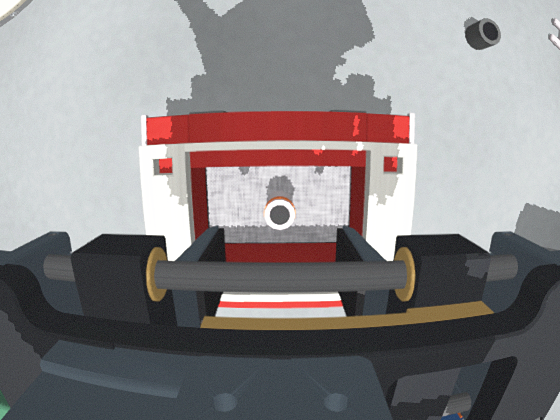

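View pics/s3z.png

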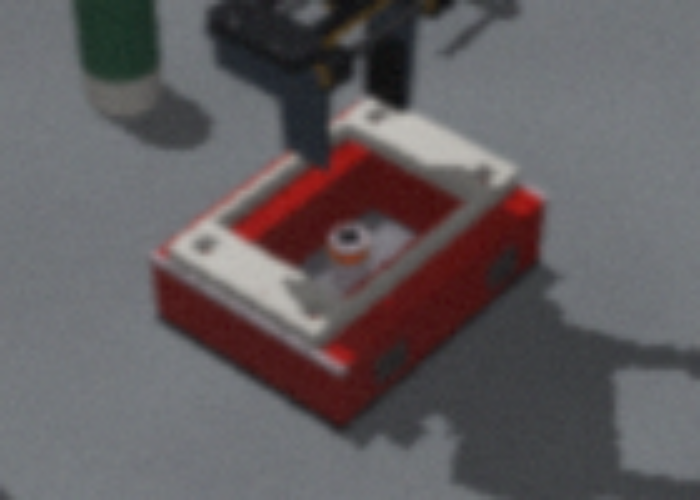

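The deep socket stands upright in the well, its top at (279,214) in the wrist view, and the scene view agrees. Next I'll move to the tray.

```bash
python3 -m creep '[{"delta_pos":[40,20,0],"turn":[0,0,-5],"fingers":1},{"delta_pos":[90,44,0],"turn":[0,0,-11],"fingers":1},{"delta_pos":[140,69,0],"turn":[0,0,-17],"fingers":1},{"delta_pos":[190,94,0],"turn":[0,0,-23],"fingers":1},{"delta_pos":[240,119,0],"turn":[0,0,-29],"fingers":1},{"delta_pos":[290,144,0],"turn":[0,0,-35],"fingers":1},{"delta_pos":[340,168,0],"turn":[0,0,-41],"fingers":1},{"delta_pos":[390,193,0],"turn":[0,0,-47],"fingers":1},{"delta_pos":[440,218,0],"turn":[0,0,-53.3],"fingers":1},{"delta_pos":[470,233,0],"turn":[0,0,-53.3],"fingers":1},{"delta_pos":[476.5,236,0],"turn":[0,0,-53.3],"fingers":1},{"delta_pos":[476.5,236,0],"turn":[0,0,-53.3],"fingers":1}]'
python3 - <<'E'
from h import *
g=grab('wrist','w4'); plan(565.3,264.3,330,69.9)
print(proj(g,(565.3,264.3,84),True))
E
```

```text
t: 8.32
tcp_pos: [564.9, 264.0, 329.2]
tcp_rot: [0.174, 0.985, -0.0, -0.001]
contact_force: [0.4, 0.0, -0.3]
width: 91.4
t 8.375 delta [-0.   0.9 -0.7] turn [-0.1 -0.1 -0. ] F [-0.6  0.2  0. ] w 91.3 p [565.  263.4 329.3]
(np.float64(281.45026695650694), np.float64(229.35002480725097))
```

View pics/w4.png

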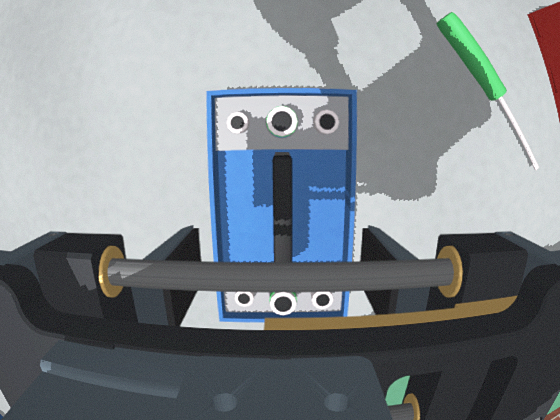

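```bash
python3 - <<'E'
from h import *
g=load('w4')
a=onz(g,282,121,55,True);b=onz(g,283,303,55,True);d=a-b
print(a,b,np.linalg.norm(d),np.degrees(np.arctan2(d[1],d[0])),(a+b)/2)
print('hend',onz(g,282,155,84,True))
c=[onz(g,u,v,42,True) for u,v in((207.5,91.5),(357,90.5),(219,321),(349,319))]; print(np.round(c,1).tolist(),np.mean(c,0))
E
```

```text
[491.6592267  291.82323951  55.        ] [638.37721627 239.18464578  55.        ] 155.87491784599717 160.26333548986773 [565.01822148 265.50394264  55.        ]
hend [515.09586015 283.07549655  84.        ]
[[445.3, 243.3, 42.0], [486.9, 359.9, 42.0], [644.3, 170.8, 42.0], [686.1, 290.5, 42.0]] [565.62087661 266.12403539  42.        ]
```

```bash
python3 -m creep '[{"delta_pos":[0.4,1.7,30],"turn":[0,0,0],"fingers":1},{"delta_pos":[0.4,1.7,60],"turn":[0,0,0],"fingers":1},{"delta_pos":[0.4,1.7,78],"turn":[0,0,0],"fingers":0.8},{"delta_pos":[0.4,1.7,84],"turn":[0,0,0],"fingers":0.5},{"delta_pos":[0.4,1.7,84],"turn":[0,0,0],"fingers":0.3},{"delta_pos":[0.4,1.7,84],"turn":[0,0,0],"fingers":0.2},{"delta_pos":[0.4,1.7,84],"turn":[0,0,0],"fingers":0.1},{"delta_pos":[0.4,1.7,84],"turn":[0,0,0],"fingers":0.05},{"delta_pos":[0.4,1.7,84],"turn":[0,0,0],"fingers":0.05},{"delta_pos":[0.4,1.7,84],"turn":[0,0,0],"fingers":0.05},{"delta_pos":[0.4,1.7,84],"turn":[0,0,0],"fingers":0.05}]' 55
```

```text
t: 9.75
tcp_pos: [565.4, 266.0, 246.0]
tcp_rot: [0.174, 0.985, -0.0, -0.0]
contact_force: [-0.5, -1.1, 2.1]
width: 13.4
```

```bash
python3 -m creep '[{"delta_pos":[0,0,0],"turn":[0,0,0],"fingers":0.05},{"delta_pos":[0,0,-2],"turn":[0,0,0],"fingers":0.05},{"delta_pos":[0,0,-6],"turn":[0,0,0],"fingers":0.05},{"delta_pos":[0,0,-12],"turn":[0,0,0],"fingers":0.05},{"delta_pos":[0,0,-20],"turn":[0,0,0],"fingers":0.05},{"delta_pos":[0,0,-20],"turn":[0,0,0],"fingers":0.05},{"delta_pos":[0,0,-20],"turn":[0,0,0],"fingers":0.05}]'
python3 - <<'E'
from h import *
g=grab('wrist','w5');grab('scene','s5'); s=r.state();print(s['moment'])
plan(474.5,-263.7,390,106.7)
E
```

```text
t: 10.62
tcp_pos: [565.4, 266.0, 265.9]
tcp_rot: [0.174, 0.985, 0.0, 0.0]
contact_force: [-0.4, 0.5, -5.6]
width: 13.8
[ 0.07947622 -0.18069405 -0.02023188]
t 10.725 delta [ -96.6 -528.7 -124.2] turn [ -0.   -0.  -36.8] F [ 0.2  0.6 -7.2] w 13.6 p [565.3 266.  265.7]
```

View pics/w5.png

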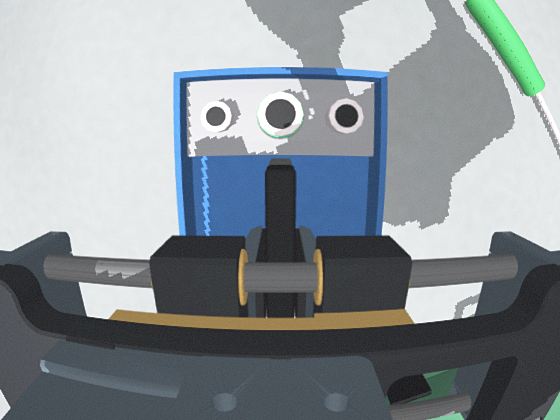

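View pics/s5.png

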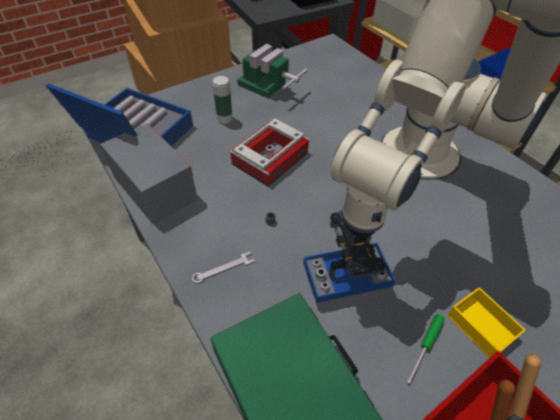

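```bash
python3 - <<'E'
from h import *
g=load('w5')
a=onz(g,280,115,75,True); c=np.array([onz(g,u,v,62,True) for u,v in((174.5,73.5),(388,72))])
print(a,c); d=c[1]-c[0]; print(np.linalg.norm(d),'rim yaw',np.degrees(np.arctan2(d[1],d[0])))
p=np.array([565.3,266]); th=np.radians(159.9); ex=np.array([np.cos(th),np.sin(th)]); ey=np.array([-ex[1],ex[0]])
print('socket rel',(a[:2]-p)@ex,(a[:2]-p)@ey,'rim rel',(c.mean(0)[:2]-p)@ex,(c.mean(0)[:2]-p)@ey)
E
```

```text
[492.4725348  292.35900231  75.        ] [[445.23584787 244.25747647  62.        ]
 [487.13310153 361.47737725  62.        ]]
124.48246865310992 rim yaw 70.33187038537542
socket rel 77.45038064593786 0.2742768922116514 rim rel 105.74866876013459 -0.5599775010288818
```

```bash
python3 -m creep '[{"delta_pos":[-1,-5,-6],"turn":[0,0,-0.5],"fingers":0.05},{"delta_pos":[-3,-16,-16],"turn":[0,0,-1],"fingers":0.05},{"delta_pos":[-6,-32,-30],"turn":[0,0,-2],"fingers":0.05},{"delta_pos":[-10,-53,-48],"turn":[0,0,-4],"fingers":0.05},{"delta_pos":[-15,-82,-64],"turn":[0,0,-6],"fingers":0.05},{"delta_pos":[-20,-111,-76],"turn":[0,0,-8],"fingers":0.05},{"delta_pos":[-26,-143,-84],"turn":[0,0,-10],"fingers":0.05},{"delta_pos":[-32,-175,-84],"turn":[0,0,-12.5],"fingers":0.05},{"delta_pos":[-38,-207,-84],"turn":[0,0,-15],"fingers":0.05},{"delta_pos":[-44,-239,-84],"turn":[0,0,-17],"fingers":0.05},{"delta_pos":[-50,-271,-84],"turn":[0,0,-19],"fingers":0.05},{"delta_pos":[-56,-303,-84],"turn":[0,0,-21.5],"fingers":0.05},{"delta_pos":[-62,-335,-84],"turn":[0,0,-24],"fingers":0.05},{"delta_pos":[-68,-367,-84],"turn":[0,0,-26],"fingers":0.05},{"delta_pos":[-74,-399,-84],"turn":[0,0,-28],"fingers":0.05},{"delta_pos":[-80,-431,-84],"turn":[0,0,-30],"fingers":0.05},{"delta_pos":[-86,-463,-84],"turn":[0,0,-32.5],"fingers":0.05},{"delta_pos":[-91,-493,-84],"turn":[0,0,-34.5],"fingers":0.05},{"delta_pos":[-94,-513,-84],"turn":[0,0,-36],"fingers":0.05},{"delta_pos":[-96,-524,-84],"turn":[0,0,-36.8],"fingers":0.05}]'
python3 -m creep '[{"delta_pos":[-0.6,-4.7,0],"turn":[0,0,0],"fingers":0.05},{"delta_pos":[-0.6,-4.7,0],"turn":[0,0,0],"fingers":0.05},{"delta_pos":[-0.6,-4.7,0],"turn":[0,0,0],"fingers":0.05}]'
python3 - <<'E'
from h import *
g=grab('wrist','w6');grab('scene','s6'); s=r.state();print(s['moment'])
plan(474.5,-263.7,326,106.7)
im=cv2.imread('pics/s6.png');cv2.imwrite('pics/s6z.png',cv2.resize(im[60:200,180:360],None,fx=4.4,fy=4.2))
E
```

```text
t: 13.22
tcp_pos: [474.9, -260.2, 350.5]
tcp_rot: [-0.145, 0.989, -0.0, 0.0]
contact_force: [-0.5, 0.2, -6.5]
width: 13.8
t: 13.6
tcp_pos: [477.7, -262.8, 349.9]
tcp_rot: [-0.146, 0.989, 0.0, -0.0]
contact_force: [0.4, 1.1, -6.7]
width: 13.8
[ 0.09825318 -0.15042751 -0.00740717]
t 13.7 delta [ 3.2  0.1 23.9] turn [ 0. -0.  0.] F [ 0.5  0.1 -7.5] w 13.7 p [ 477.6 -262.9  349.9]
```

View pics/w6.png

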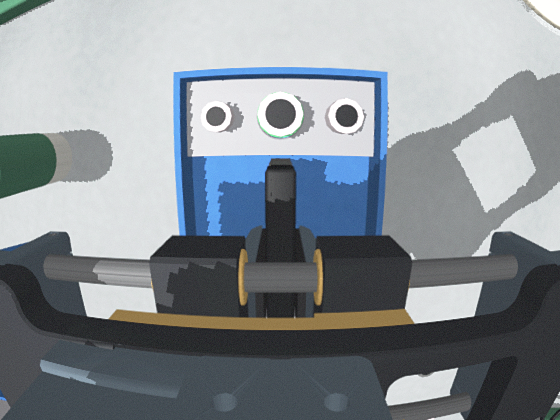

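View pics/s6z.png

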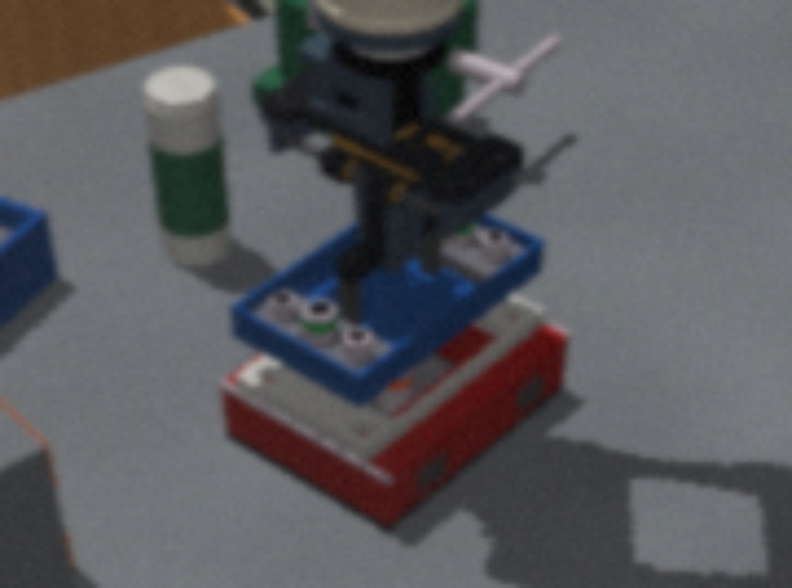

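The tray is level over the carrier with both sockets seated, visible at (280,115) in the wrist view. I'll descend gently and watch the force.

```bash
python3 -m creep '[{"delta_pos":[1.5,0,6],"turn":[0,0,0],"fingers":0.05},{"delta_pos":[3,0,14],"turn":[0,0,0],"fingers":0.05},{"delta_pos":[3.2,0,22],"turn":[0,0,0],"fingers":0.05},{"delta_pos":[3.2,0,26],"turn":[0,0,0],"fingers":0.05},{"delta_pos":[3.2,0,26],"turn":[0,0,0],"fingers":0.05},{"delta_pos":[3.2,0,26],"turn":[0,0,0],"fingers":0.05}]'
python3 -c "
from h import *
plan(474.5,-263.7,317,106.7)"
python3 -m creep '[{"delta_pos":[0,0,2],"turn":[0,0,0],"fingers":0.05},{"delta_pos":[0,0,4],"turn":[0,0,0],"fingers":0.05},{"delta_pos":[0,0,5],"turn":[0,0,0],"fingers":0.05},{"delta_pos":[0,0,5],"turn":[0,0,0],"fingers":0.05}]'
python3 -c "
from h import *
plan(474.5,-263.7,317,106.7);print(r.state()['moment'])"
```

```text
t: 14.45
tcp_pos: [474.6, -264.4, 324.1]
tcp_rot: [-0.145, 0.989, -0.0, 0.0]
contact_force: [0.1, -0.5, -6.1]
width: 13.8
t 14.45 delta [-0.1  0.7  7.1] turn [-0.  0.  0.] F [ 0.1 -0.5 -6.1] w 13.8 p [ 474.6 -264.4  324.1]
t: 14.95
tcp_pos: [474.5, -264.3, 318.8]
tcp_rot: [-0.145, 0.989, 0.0, -0.0]
contact_force: [0.8, 0.2, -7.0]
width: 13.9
t 14.95 delta [-0.2  0.6  1.8] turn [ 0. -0.  0.] F [ 0.8  0.2 -7. ] w 13.9 p [ 474.5 -264.3  318.8]
[ 0.0921635  -0.10292657  0.01084263]
```

```bash
python3 -m creep '[{"delta_pos":[0,0.3,1],"turn":[0,0,0],"fingers":0.05},{"delta_pos":[0,0.3,2],"turn":[0,0,0],"fingers":0.05},{"delta_pos":[0,0.3,3],"turn":[0,0,0],"fingers":0.05},{"delta_pos":[0,0.3,3],"turn":[0,0,0],"fingers":0.05}]'
python3 -c "
from h import *
print(r.state()['moment'])"
python3 -m creep '[{"delta_pos":[0,0,1],"turn":[0,0,0],"fingers":0.05},{"delta_pos":[0,0,2],"turn":[0,0,0],"fingers":0.05},{"delta_pos":[0,0,3],"turn":[0,0,0],"fingers":0.05},{"delta_pos":[0,0,3],"turn":[0,0,0],"fingers":0.05}]'
python3 -c "
from h import *
plan(474.5,-263.7,308,106.7);print(r.state()['moment'])"
```

```text
t: 15.45
tcp_pos: [474.4, -264.0, 315.8]
tcp_rot: [-0.145, 0.989, 0.0, -0.0]
contact_force: [-0.3, 0.7, -5.9]
width: 13.6
[ 0.15632699 -0.08084276 -0.00319142]
t: 15.95
tcp_pos: [474.4, -264.0, 312.8]
tcp_rot: [-0.145, 0.989, 0.0, -0.0]
contact_force: [-0.4, 0.1, -6.9]
width: 13.7
t 15.95 delta [-0.2  0.3  4.8] turn [ 0. -0.  0.] F [-0.4  0.1 -6.9] w 13.7 p [ 474.4 -264.   312.8]
[ 0.0837798  -0.15232015  0.03952861]
```

```bash
python3 -m creep '[{"delta_pos":[0,0,1],"turn":[0,0,0],"fingers":0.05},{"delta_pos":[0,0,2],"turn":[0,0,0],"fingers":0.05},{"delta_pos":[0,0,3],"turn":[0,0,0],"fingers":0.05},{"delta_pos":[0,0,4],"turn":[0,0,0],"fingers":0.05},{"delta_pos":[0,0,4],"turn":[0,0,0],"fingers":0.05}]'
python3 -m creep '[{"delta_pos":[0,0,0.6],"turn":[0,0,0],"fingers":0.05},{"delta_pos":[0,0,1.2],"turn":[0,0,0],"fingers":0.05},{"delta_pos":[0,0,1.2],"turn":[0,0,0],"fingers":0.05}]'
python3 -c "
from h import *
plan(474.5,-263.7,308,106.7);print(r.state()['moment'])"
```

```text
t: 16.58
tcp_pos: [474.4, -264.0, 308.8]
tcp_rot: [-0.145, 0.989, 0.0, -0.0]
contact_force: [-0.0, 0.4, -6.7]
width: 13.6
t: 16.95
tcp_pos: [474.4, -264.0, 308.0]
tcp_rot: [-0.145, 0.989, -0.0, 0.0]
contact_force: [-1.5, 1.8, 1.1]
width: 13.6
t 16.95 delta [-0.2  0.3 -0. ] turn [-0.  0.  0.] F [-1.5  1.8  1.1] w 13.6 p [ 474.4 -264.   308. ]
[ 0.36210813  0.18272589 -0.01819802]
```

```bash
python3 -m creep '[{"delta_pos":[0,0,0.5],"turn":[0,0,0],"fingers":0.05},{"delta_pos":[0,0,0.5],"turn":[0,0,0],"fingers":0.05}]'
python3 -m creep '[{"delta_pos":[0,0,-0.4],"turn":[0,0,0],"fingers":0.1},{"delta_pos":[0,0,-0.4],"turn":[0,0,0],"fingers":0.3},{"delta_pos":[0,0,-0.4],"turn":[0,0,0],"fingers":0.5},{"delta_pos":[0,0,-0.4],"turn":[0,0,0],"fingers":0.6},{"delta_pos":[0,0,-0.4],"turn":[0,0,0],"fingers":0.6}]'
python3 -m creep '[{"delta_pos":[0,0,-10],"turn":[0,0,0],"fingers":0.6},{"delta_pos":[0,0,-40],"turn":[0,0,0],"fingers":0.6},{"delta_pos":[0,0,-80],"turn":[0,0,0],"fingers":0.6},{"delta_pos":[0,0,-110],"turn":[0,0,0],"fingers":0.6},{"delta_pos":[0,0,-110],"turn":[0,0,0],"fingers":0.6}]'
python3 - <<'E'
from h import *
g=grab('wrist','w7');grab('scene','s7');grab('top','t7')
im=cv2.imread('pics/s7.png');cv2.imwrite('pics/s7z.png',cv2.resize(im[60:200,180:360],None,fx=4.4,fy=4.2))
E
```

```text
t: 17.2
tcp_pos: [474.4, -264.0, 307.9]
tcp_rot: [-0.145, 0.989, -0.0, 0.0]
contact_force: [-4.3, 2.4, 12.1]
width: 13.9
t: 17.82
tcp_pos: [474.4, -264.1, 307.6]
tcp_rot: [-0.145, 0.989, -0.0, 0.0]
contact_force: [-0.3, -0.0, 0.3]
width: 50.6
t: 18.45
tcp_pos: [474.7, -264.2, 420.5]
tcp_rot: [-0.145, 0.989, -0.002, 0.002]
contact_force: [-0.9, -0.1, -0.5]
width: 54.7
```

View pics/w7.png

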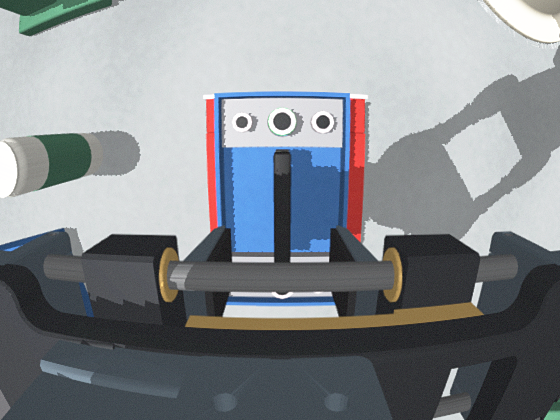

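View pics/s7z.png

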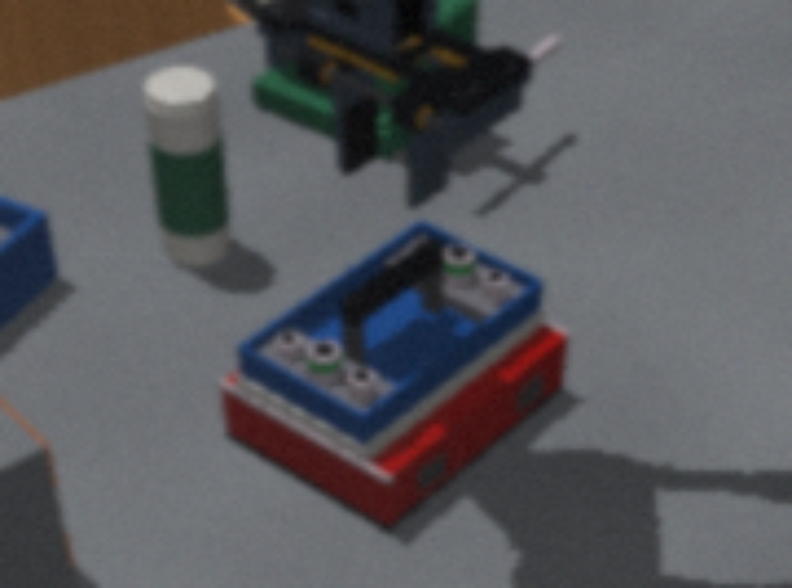

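View pics/t7.png

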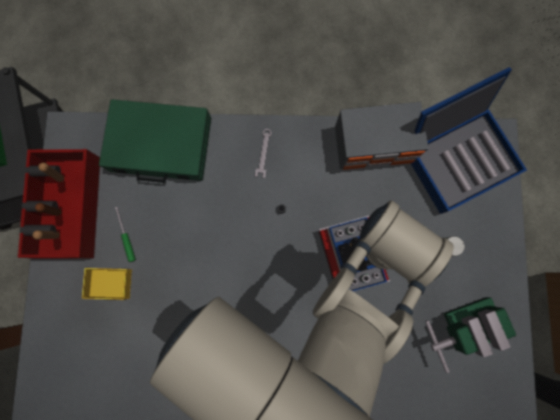

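The scene view shows the tray flat on the frame with no gap and both green-banded sockets upright. The wrist view has the tray socket at (282,122), and the bystanders are where they were. The arm is clear, so I'm handing in.

```bash
python3 -c "
from h import *
print(r.close_job(), r.state()['t'])"
```

```text
the job is handed in; nothing more can be done
the job is handed in; nothing more can be done
```

The deep socket is in the carrier's well and the blue tray is stacked on the frame, fully home. I handed the job in at about 18.6 s of the 72 s allowed.

- **Deep socket:** It was released on the well floor and stands upright in both the wrist and scene views.
- **Tray:** It was carried level by its handle. I located the frame holes in the wrist view, about 5 mm off the carrier's middle along its y. The pins dropped in without resistance, and contact came at TCP z 308 mm, the height calculated for fully home. A light push to about 12 N moved it no further.
- **Last pictures:** The tray lies flat on the frame with no gap and both green-banded sockets are still in it. The bystanders look unmoved, judged by eye only. The gripper is open and well clear.

No check failed. The top and wrist cameras disagreed on the frame's centre by about 1 mm. The deep socket is hidden under the tray in the final pictures, so I last saw it just before the tray came down.

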